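# Clamp a bar in the marking-out fixture to the click

### The arm

A 6-joint arm with a two-finger parallel gripper is mounted at the origin on the work surface. World frame = base frame: x ahead of the robot, y to its left, z up, the work surface at z = 0. Lengths are in m, angles in rad, forces in N, time in s.
With the tool pointing down it reaches from about 0.375 to 0.9 m from the base axis. Payload 3.1 kg.
Tool frame: the origin (TCP) lies between the finger pads; the fingertips stand 22 mm ahead of it and the grasp point (between the pads) lies 3 mm ahead of it; z points along the fingers, y is the line along which they close (so a half turn about z gives the same grasp; the last joint's range is limited). The gripper opens to 87 mm and grips with 3 to 60 N. Pads are 19 mm wide; open, the fingers measure 117 mm over their backs; the gripper's body (75 mm by 190 mm) begins 51 mm behind the grasp point.
Start: joints at [-0.178, 0.527, 1.433, -0, 1.181, -0.178], TCP at [0.625, 0, 0.221] pointing down, gripper open.
Joint ranges: [-3.08, 3.08], [-0.75, 2.2], [0.22, 2.44], [-1.43, 4.57], [0, 2.65], [-2.85, 2.85]. Speed limits (rad/s): [2.79, 2.79, 3.14, 3.14, 3.14, 3.14].

### API

Orientations are given as a unit quaternion [x, y, z, w].
In Python, from rig import robot gives the robot as it stands.
- The arm moves only by the tool move_arm, never from a script. Its argument "series" is text: rows parted by semicolons, each of 6 numbers parted by spaces: the shift along the tool's x, y, z in mm, then the turn, a rotation vector about the tool's x, y, z in degrees. In form: dx dy dz ax ay az; .... A call has 1 to 8 rows; each row is the pose to reach, as a shift and turn from the pose commanded when the call began, along the tool's axes at that moment; what a row does not reach only later rows make up. A row lasts 1/12 s, in which the tool goes at most 41.7 mm and 7.16 degrees, less where a joint would pass 70% of its speed; a pose out of reach is approached as far as the arm can. A call with a gripper value outside its range is refused whole. "jaw" is the opening, from 0 (shut) to 1 (fully open), set as the call begins (left out, the last holds). The fingers move at their own pace and stop on an object; "newtons" is the grip in N (left out, the last holds). Time passes only in rows, so rows that repeat a pose let the fingers close. It gives the time, the measured TCP pose, the force, the opening and the grip force at its end, in the units of the state.
- robot.get_obs(): the state, without advancing time (a new reading comes with each control period).
- robot.camera(name): name is "scene" or "side" or "wrist"; returns a dict with "img" (384x512x3 uint8, red, green, blue), "mtx" (3x3 intrinsics, pixels), "distortion" ([k1, k2, p1, p2, k3] as OpenCV has them; the pictures are not rectified), "world_to_cam" (4x4, takes a point from world to camera coordinates). Camera axes: x right, y down, z forward; pixel columns grow to the right and rows downward; lengths in m; the calibration is good to about 2 mm. A picture is of the moment at which its call begins. There is no depth.
- robot.hand_in(): hands the job in; it is judged then, once.
Trained networks look in a picture, given as the dict that the camera call returned (one of the last four; its "shot" number tells which), for a name from the list of things; names that differ only in an ending like _2 or _b are one class to them, and where a whole thing is asked for, a point or a joint stands for the part that bears it (a point fixed in the world has none). Each returns a list of dicts, best first, with "p" (0 to 1); they miss things now and then, are a little off and sometimes report something else, mostly with a low value. They report only what shows in the picture. A call takes as long as a camera call. They do not tell look-alikes from the thing itself.
- robot.search_frame(picture, thing): "xyz" ([x, y, z] in m, in world coordinates, good to about 4 mm: the middle of the surface that is visible of it).
- robot.tip_of(picture, thing): "xyz" ([x, y, z] in m, in world coordinates, good to about 4 mm: a listed point, or the origin of a listed thing).
The state is a dict: "time": time; "q": joint angles; "joint_velocities": joint speeds; "joint_torque": joint torques, N m; "position": TCP position; "tool_rot": TCP orientation; "ft_force": force on the tool from outside, world axes, zero at the start; "moment": the same for the moment, N m; "grip_width": finger opening in m; "grip_force": force on a finger pad.
Only numpy, scipy, OpenCV 4.12 (cv2) and the standard library are available. Lean on these libraries where they do the work, as an engineer would, in place of code of your own. Each camera call takes 0.05 s, during which the arm holds its last target. There are 200 camera calls.

### The job

Gently slide the aluminium bar in the marking-out fixture fully home against the red end stop, without ramming it. Then clamp it by turning the round black knob clockwise until its slip clutch clicks over, and stop there: turned on past the click it locks and over-tightens. Let go of the knob, and leave the tools around it where they lie.

Things in the scene. Friction and masses are not known exactly. Their poses are not given: they have to be found in the camera images.
- fixture: Fixed steel fixture. Origin on the table under the clamp axis; x runs along the bar to the stop, z up. Base plate 12 mm thick, from x -80 to +75 mm, 100 mm wide. Blue bridge over the origin: 34 mm along x, 100 mm along y, 56 to 74 mm above the table. Guide rails 22 mm either side of the middle, tops 20 mm above the table, x -80 to +40 mm, give the bar 4 mm of play each side.
- stop: The fixture's rigid red end stop, 15 x 60 x 34 mm, fixed on the base plate; origin at the centre of its underside, 62.5 mm along the fixture's +x from its origin.
- stop_face (a point): Middle of the red stop's face that the bar must touch: 55 mm along the fixture's +x from its origin, 25 mm above the table; axes as the fixture's. The stop is rigid, 60 mm wide, top 46 mm above the table.
- bar: Loose aluminium bar, 130 (its x) x 36 (its y) x 25 mm high, about 0.25 to 0.45 kg, lying on the base plate between the guides and under the bridge, short of the stop by some 15 to 45 mm. Origin: centre of its underside (12 mm above the table). Its near end sticks out from under the bridge on the fixture's -x side and can be pushed.
- bar_far_end (a point): Centre of the bar's far end face (+x), which must touch the stop.
- bar_near_end (a point): Centre of the bar's near end face (-x), where it can be pushed with the closed fingers; 12.5 mm above its underside.
- knob_grip (a point): On the axis of the black ribbed knob (40 mm across, 84 to 112 mm above the table) at the height to grip, 105 mm above the table; free around it above 74 mm. Its x axis points to the red mark and turns with the knob; z up. The knob keeps its height; clockwise from above tightens. Standing still, friction can make the torque read up to 0.5 N m lower than while turning.
- knob: The knob; origin amid its underside. It takes 0.26 N m while the pad runs down; once the pad presses, up to 0.44 within 0.5 rad. There its over-centre clutch slips: over 0.4 rad of turn the torque holds, then drops to 0 or below (the click); 0.1 rad on it is solid again, and 0.25 rad more over-tightens. It stays clicked; let go, it holds. Hidden knob_mark and screw_mark part by slip.
- pad: Round rubber clamp pad, 22 mm across, under the bridge on the knob's axis; origin at the centre of its underside. Starts 39 to 44 mm above the table (2 to 7 mm above the bar's top at 37 mm); comes down 4 mm per radian of knob turn, so it meets the bar after 0.6 to 1.6 rad; sprung, so that pressing builds up over half a radian.
- try_square: Bystander: steel try square, blade 100 x 22 mm, lying flat left (+y) of the fixture. Leave alone.
- scriber: Bystander: thin dark scriber 145 mm long, 8 mm thick, lying right (-y) of the fixture. Leave alone.
- hammer: Bystander: hammer lying to the left. Leave alone.
- file: Bystander: flat file with wooden handle, 310 mm long, lying to the right. Leave alone.
Not all that is in view belongs to the job. There is more than one size of the bar; the job needs the middle-sized.

How it is judged:
By the outcome, as a careful person would: the job done as asked, in the order asked, and still so for the second after the job is handed in, with the robot touching nothing.
It also fails if it takes over 67 s, if anything falls off the work surface, if the arm or the gripper's body presses on something with over 40 N, if the wrist force passes 120 N, or if a joint passes its speed limit or range.

## Working session

There is one attempt and no reset: what is moved stays moved. The work goes in short steps, Python scripts to look and compute and a tool call to move; the robot and the scene stay as the last step left them, time stands still between calls to the robot, and variables do not carry over. Pictures are saved under pics/ and viewed, at most 10 in all, crops included, and the job is handed in when it is done.

Besides the shell and the picture viewer there is one more tool, called after "Request:" by a JSON object that holds its "name" and its "arguments", one argument or row to a line. move_arm: Moves the arm, as the interface text tells. Its arguments: {"type":"object","properties":{"series":{"type":"string"},"jaw":{"type":"number"},"newtons":{"type":"number"}},"required":["series"]}

```bash
mkdir -p pics; cat > h.py <<'E'
from rig import robot
import numpy as np, cv2
def look(n,names,save=None):
    p=robot.camera(n)
    if save: cv2.imwrite(save,p["img"][:,:,::-1])
    for t in names:
        for f in ("tip_of","search_frame"):
            try: print(n,f,t,[(np.round(d["xyz"],4).tolist(),round(d["p"],2)) for d in getattr(robot,f)(p,t)][:4])
            except Exception as e: print(n,f,t,e)
    return p
def proj(p,X):
    w=p["world_to_cam"]; return cv2.projectPoints(np.array(X,float).reshape(-1,3),cv2.Rodrigues(w[:3,:3])[0],w[:3,3],p["mtx"],np.array(p["distortion"]))[0].reshape(-1,2)
def st():
    o=robot.get_obs(); print({k:np.round(o[k],4).tolist() for k in ("time","position","tool_rot","ft_force","moment","grip_width","grip_force","q")})
E
python3 - <<'E'
from h import *
st()
a=[look(n,["fixture","stop_face","bar_far_end","bar_near_end","knob_grip","bar"] ,None)["img"] for n in ("scene","side")]
cv2.imwrite("pics/a.png",cv2.resize(np.vstack(a),(800,1200))[:, :, ::-1][:600]); cv2.imwrite("pics/b.png",cv2.resize(a[1],(800,600))[:,:,::-1])
E
```

```text
{'time': 0.0, 'position': [0.6243, 0.0001, 0.2201], 'tool_rot': [0.7071, 0.7071, -0.0006, -0.0009], 'ft_force': [-0.1017, -0.383, -0.0264], 'moment': [0.0093, -0.0354, 0.0354], 'grip_width': 0.0869, 'grip_force': 0.0, 'q': [-0.1785, 0.5284, 1.4339, -0.0, 1.1813, -0.1785]}
scene tip_of fixture [([0.6514, 0.1285, 0.0004], 0.92), ([0.6, 0.1103, 0.0088], 0.73)]
scene search_frame fixture [([0.6679, 0.1359, 0.0296], 0.76)]
scene tip_of stop_face [([0.7018, 0.1405, 0.0247], 0.89)]
scene search_frame stop_face [([0.712, 0.1434, 0.0391], 0.72)]
scene tip_of bar_far_end [([0.6609, 0.1289, 0.0244], 0.78), ([0.4435, -0.116, 0.0115], 0.66), ([0.579, -0.3962, -0.0027], 0.35)]
scene search_frame bar_far_end [([0.572, 0.1197, 0.0379], 0.89), ([0.4838, -0.0212, 0.0323], 0.85), ([0.4599, 0.2289, 0.0197], 0.7)]
scene tip_of bar_near_end [([0.5322, 0.0984, 0.0255], 0.61), ([0.485, 0.1832, 0.0093], 0.59)]
scene search_frame bar_near_end [([0.4645, 0.2248, 0.0175], 0.83), ([0.4855, -0.0204, 0.0331], 0.82), ([0.5765, 0.119, 0.0384], 0.6)]
scene tip_of knob_grip [([0.6437, 0.126, 0.1076], 0.67)]
scene sear
[... 921 characters left out ...]
 0.64), ([0.6456, 0.0952, 0.038], 0.45)]
side tip_of bar_near_end [([0.5387, 0.1019, 0.0263], 0.79), ([0.5504, 0.4243, 0.0033], 0.74), ([0.4863, 0.1862, 0.0118], 0.7), ([0.506, 0.0388, 0.0184], 0.66)]
side search_frame bar_near_end [([0.454, 0.2168, 0.0219], 0.86), ([0.5845, 0.1011, 0.0331], 0.79), ([0.4666, -0.0676, 0.0301], 0.73)]
side tip_of knob_grip [([0.6497, 0.123, 0.1039], 0.53)]
side search_frame knob_grip [([0.6439, 0.1112, 0.1029], 0.57)]
side tip_of bar [([0.4807, -0.0409, -0.0022], 0.92), ([0.5985, 0.1135, 0.0108], 0.83), ([0.4583, 0.2282, -0.0009], 0.58)]
side search_frame bar [([0.5806, 0.1015, 0.0365], 0.69), ([0.4704, -0.0675, 0.0313], 0.62), ([0.459, 0.2162, 0.0173], 0.49)]
```

View pics/a.png

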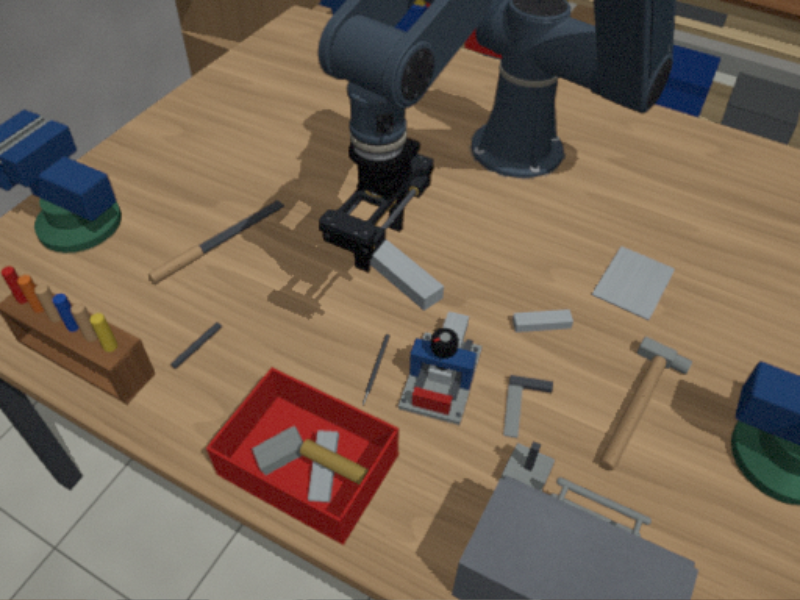

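View pics/b.png

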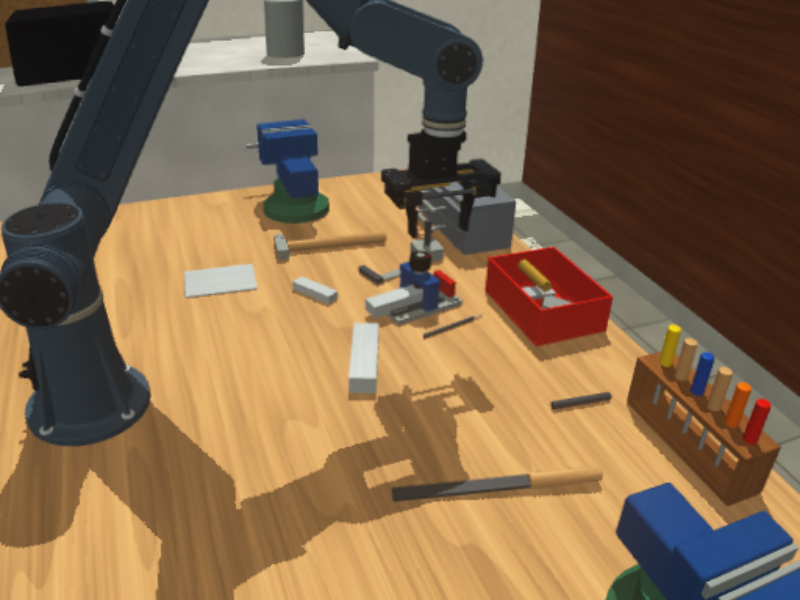

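The bar in the fixture is the middle-sized one: the larger lies at (0.48,-0.04) and the smaller at (0.46,0.23). In the scene view (800 px wide) the knob is at about (445,342), the stop at (432,400) and the bar's near end at (455,322). The fixture heading is about 13°. I'll go above and behind the near end, with the fingers closed and tool y across the bar.

Request:
{"name": "move_arm", "arguments": {
  "series": "93 -119 0 0 0 -52;93 -119 0 0 0 -52;93 -119 0 0 0 -52;93 -119 0 0 0 -52;93 -119 0 0 0 -52;93 -119 0 0 0 -52;93 -119 0 0 0 -52;93 -119 0 0 0 -52",
  "jaw": 0,
  "newtons": 40
}}

```text
time: 1.97
position: [0.5059, 0.0933, 0.2214]
tool_rot: [0.323, 0.946, 0.0, 0.0]
ft_force: [0.7, 0.0, -0.3]
grip_width: 0.0416
grip_force: 0.0
```

Request:
{"name": "move_arm", "arguments": {
  "series": "0 0 0 0 0 -51;0 0 0 0 0 -51;0 0 0 0 0 -51;0 0 0 0 0 -51;0 0 0 0 0 -51;0 0 0 0 0 -51;0 0 0 0 0 -51;0 0 0 0 0 -51"
}}

```text
time: 2.63
position: [0.5061, 0.093, 0.2212]
tool_rot: [-0.115, 0.993, -0.0, 0.0]
ft_force: [0.0, 1.0, 0.1]
grip_width: 0.0008
grip_force: 0.0
```

```bash
python3 - <<'E'
from h import *
st()
N=["fixture","stop_face","bar_far_end","bar_near_end","knob_grip"]
p=look("wrist",N); cv2.imwrite("pics/c.png",cv2.resize(p["img"],(800,600))[:,:,::-1])
look("scene",N);look("side",N)
E
```

```text
{'time': 2.6333, 'position': [0.5061, 0.093, 0.2212], 'tool_rot': [-0.1146, 0.9934, -0.0, 0.0002], 'ft_force': [0.0093, 1.019, 0.0943], 'moment': [0.108, -0.0061, 0.0353], 'grip_width': 0.0008, 'grip_force': 0.0, 'q': [-0.0356, 0.3793, 1.7067, -0.0, 1.0553, -1.836]}
wrist tip_of fixture []
wrist search_frame fixture [([0.5845, 0.1275, 0.0123], 0.82), ([0.5767, 0.2788, 0.0096], 0.19)]
wrist tip_of stop_face []
wrist search_frame stop_face []
wrist tip_of bar_far_end [([0.4479, -0.1172, 0.0159], 0.89), ([0.4244, 0.2709, 0.0138], 0.88)]
wrist search_frame bar_far_end [([0.4728, -0.0397, 0.0356], 0.91), ([0.4518, 0.226, 0.0216], 0.91), ([0.5496, 0.1058, 0.0342], 0.7)]
wrist tip_of bar_near_end [([0.4875, 0.1869, 0.0122], 0.74), ([0.533, 0.0991, 0.0232], 0.56)]
wrist search_frame bar_near_end [([0.4705, -0.0391, 0.0345], 0.66), ([0.5501, 0.1048, 0.0356], 0.62), ([0.4597, 0.2255, 0.0217], 0.57), ([0.6192, 0.0113, 0.0063], 0.44)]
wrist tip_of knob_grip [([0.6453, 0.1229, 0.106], 0.7), ([0.5359, 0.1003, 0.0238], 0.58)]
wrist search_frame knob_grip [([0.6398, 0.1251, 0.1146], 0.6)]
scene tip_
[... 1047 characters left out ...]
, 0.65)]
side tip_of stop_face [([0.7025, 0.1361, 0.0272], 0.51)]
side search_frame stop_face [([0.7075, 0.1219, 0.0401], 0.64)]
side tip_of bar_far_end [([0.4442, -0.1167, 0.0145], 0.92), ([0.6598, 0.1286, 0.0236], 0.79), ([0.4295, 0.2688, 0.0077], 0.65)]
side search_frame bar_far_end [([0.4665, -0.0664, 0.031], 0.85), ([0.5811, 0.1005, 0.0337], 0.64), ([0.456, 0.221, 0.0125], 0.5)]
side tip_of bar_near_end [([0.5361, 0.1019, 0.0223], 0.98), ([0.5041, 0.0401, 0.0147], 0.65), ([0.4839, 0.1869, 0.0106], 0.51)]
side search_frame bar_near_end [([0.5826, 0.0995, 0.0382], 0.87)]
side tip_of knob_grip [([0.6473, 0.1242, 0.1047], 0.55)]
side search_frame knob_grip [([0.6454, 0.1106, 0.1042], 0.57)]
```

View pics/c.png

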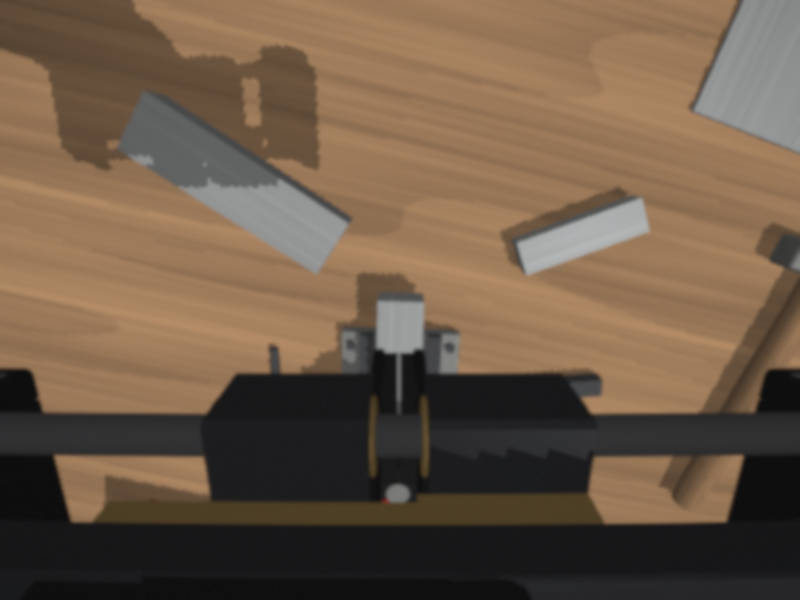

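The wrist view shows the bar's near end at (400,297), upright in the picture, so the yaw is aligned; the tool axis is centred on the bar about 29 mm behind its end. Descend so the tip is at about 24 mm height.

Request:
{"name": "move_arm", "arguments": {
  "series": "0 0 35 0 0 0;0 0 70 0 0 0;0 0 105 0 0 0;0 0 135 0 0 0;0 0 155 0 0 0;0 0 168 0 0 0;0 0 175 0 0 0;0 0 175 0 0 0"
}}

```text
time: 4.95
position: [0.5052, 0.093, 0.0446]
tool_rot: [-0.113, 0.994, 0.0, -0.001]
ft_force: [-0.8, 0.5, 0.3]
grip_width: 0.0004
grip_force: 0.0
```

Request:
{"name": "move_arm", "arguments": {
  "series": "-2 0 0 0 0 0;-4 0 0 0 0 0;-6 0 0 0 0 0;-8 0 0 0 0 0;-10 0 0 0 0 0;-12 0 0 0 0 0;-13 0 0 0 0 0;-14 0 0 0 0 0"
}}

```text
time: 5.62
position: [0.5199, 0.0962, 0.0462]
tool_rot: [-0.113, 0.994, -0.0, 0.0]
ft_force: [-0.8, 0.1, -1.2]
grip_width: 0.0004
grip_force: 0.0
```

Request:
{"name": "move_arm", "arguments": {
  "series": "-1 0 0 0 0 0;-2 0 0 0 0 0;-3 0 0 0 0 0;-4 0 0 0 0 0;-5 0 0 0 0 0;-6 0 0 0 0 0;-7 0 0 0 0 0;-8 0 0 0 0 0"
}}

```text
time: 6.28
position: [0.5275, 0.098, 0.0461]
tool_rot: [-0.113, 0.994, -0.0, -0.0]
ft_force: [0.2, 0.3, 0.4]
grip_width: 0.0004
grip_force: 0.0
```

Request:
{"name": "move_arm", "arguments": {
  "series": "-1 0 0 0 0 0;-2 0 0 0 0 0;-3 0 0 0 0 0;-4 0 0 0 0 0;-5 0 0 0 0 0;-6 0 0 0 0 0;-7 0 0 0 0 0;-8 0 0 0 0 0"
}}

```text
time: 6.95
position: [0.5353, 0.0998, 0.046]
tool_rot: [-0.113, 0.994, -0.0, -0.0]
ft_force: [-0.0, 0.6, 0.8]
grip_width: 0.0006
grip_force: 0.0
```

Request:
{"name": "move_arm", "arguments": {
  "series": "-1 0 0 0 0 0;-2 0 0 0 0 0;-3 0 0 0 0 0;-4 0 0 0 0 0;-5 0 0 0 0 0;-6 0 0 0 0 0;-7 0 0 0 0 0;-8 0 0 0 0 0"
}}

```text
time: 7.62
position: [0.5431, 0.1016, 0.046]
tool_rot: [-0.113, 0.994, 0.0, -0.0]
ft_force: [-0.5, -0.9, 0.1]
grip_width: 0.0003
grip_force: 0.0
```

Request:
{"name": "move_arm", "arguments": {
  "series": "-1 0 0 0 0 0;-2 0 0 0 0 0;-3 0 0 0 0 0;-4 0 0 0 0 0;-5 0 0 0 0 0;-6 0 0 0 0 0;-7 0 0 0 0 0;-8 0 0 0 0 0"
}}

```text
time: 8.28
position: [0.5509, 0.1034, 0.046]
tool_rot: [-0.113, 0.994, 0.0, -0.0]
ft_force: [-0.6, 0.1, 0.2]
grip_width: 0.0004
grip_force: 0.0
```

```bash
python3 - <<'E'
from h import *
N=["stop_face","bar_far_end","bar_near_end","knob_grip"]
p=look("scene",N); q=look("side",N)
c=lambda p,w=90:(lambda u:cv2.resize(p["img"][int(u[1])-45:int(u[1])+45,int(u[0])-45:int(u[0])+45],(400,400),interpolation=2))(proj(p,[.64,.122,.04])[0])
cv2.imwrite("pics/d.png",np.hstack([c(p),c(q)])[:,:,::-1])
E
```

```text
scene tip_of stop_face [([0.5982, 0.1126, 0.0103], 0.74), ([0.7034, 0.136, 0.0237], 0.7)]
scene search_frame stop_face [([0.7143, 0.1411, 0.042], 0.68)]
scene tip_of bar_far_end [([0.4466, -0.1168, 0.0136], 0.98), ([0.4245, 0.2679, 0.0112], 0.93), ([0.661, 0.1259, 0.0263], 0.7)]
scene search_frame bar_far_end [([0.597, 0.1207, 0.0373], 0.62), ([0.4826, -0.0545, 0.0313], 0.6)]
scene tip_of bar_near_end [([0.4884, 0.1837, 0.0091], 0.88), ([0.5035, 0.0444, 0.0151], 0.78), ([0.5338, 0.102, 0.0274], 0.56)]
scene search_frame bar_near_end [([0.4647, 0.227, 0.02], 0.84), ([0.5926, 0.1202, 0.0366], 0.61), ([0.4828, -0.0603, 0.0289], 0.58)]
scene tip_of knob_grip [([0.6417, 0.1246, 0.1062], 0.62)]
scene search_frame knob_grip [([0.6552, 0.1306, 0.1139], 0.51)]
side tip_of stop_face [([0.7005, 0.1369, 0.0275], 0.69)]
side search_frame stop_face [([0.7051, 0.1222, 0.0395], 0.43), ([0.586, 0.1006, 0.0333], 0.29)]
side tip_of bar_far_end [([0.4306, 0.2702, 0.0083], 0.77), ([0.6626, 0.1289, 0.0229], 0.76), ([0.4469, -0.1178, 0.0129], 0.6)]
side search_frame bar_far_end [([0.5845, 0.0996, 0.033], 0.68), ([0.4541, 0.219, 0.0133], 0.58), ([0.4669, -0.0666, 0.0312], 0.56), ([0.7054, 0.1226, 0.0386], 0.43)]
side tip_of bar_near_end [([0.5377, 0.0979, 0.0266], 0.74), ([0.4806, 0.1844, 0.0135], 0.73), ([0.5055, 0.0398, 0.0141], 0.59)]
side search_frame bar_near_end [([0.5862, 0.099, 0.0322], 0.96), ([0.4682, -0.0676, 0.0299], 0.79), ([0.4528, 0.2177, 0.0189], 0.77)]
side tip_of knob_grip [([0.648, 0.1251, 0.1065], 0.45)]
side search_frame knob_grip [([0.6529, 0.1064, 0.11], 0.58)]
```

View pics/d.png

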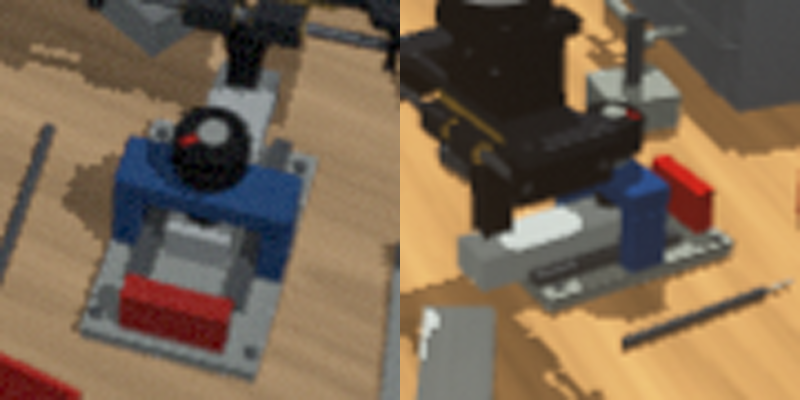

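```bash
python3 - <<'E'
from h import *
st()
o=[]
for n in ("scene","side"):
    p=robot.camera(n); s=5
    u=proj(p,[.60,.11,.05])[0].astype(int); x0,y0=u[0]-40,u[1]-50
    im=cv2.resize(p["img"][y0:y0+110,x0:x0+80],None,fx=s,fy=s,interpolation=2).copy()
    ob=robot.get_obs()["position"]
    f=np.array([.974,.225,0]);l=np.array([-.225,.974,0]);tip=ob-[0,0,.022]
    near=np.array([.534,.0993,.012])
    for c,P in (((255,0,0),[tip,tip+.0095*f,tip-.0095*f,ob]),((0,255,0),[near+l*a+[0,0,h] for a in(-.018,.018) for h in (0,.025)]+[near+.13*f+l*a+[0,0,.025] for a in(-.018,.018)])):
        for v in proj(p,P): cv2.circle(im,tuple(int(t) for t in ((v[0]-x0+.5)*s,(v[1]-y0+.5)*s)),3,c,-1)
    o.append(im)
cv2.imwrite("pics/e.png",np.hstack(o)[:,:,::-1])
E
```

```text
{'time': 9.1833, 'position': [0.5508, 0.1034, 0.0461], 'tool_rot': [-0.1132, 0.9936, 0.0, 0.0], 'ft_force': [0.0612, -0.9057, -0.2941], 'moment': [0.1135, -0.0256, -0.0058], 'grip_width': 0.0006, 'grip_force': 0.0, 'q': [-0.0138, 0.7005, 1.727, 0.0, 0.7141, -1.8115]}
```

View pics/e.png

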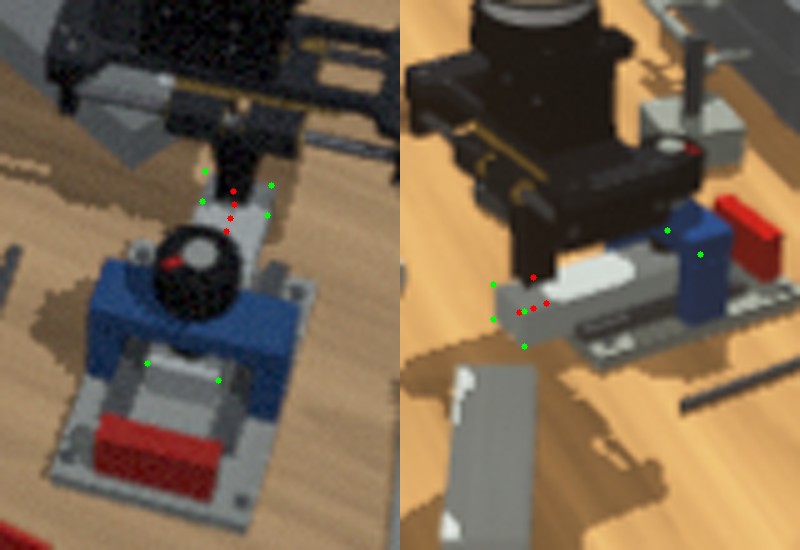

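The overlay shows the fingertips ending about 4 mm below the TCP, not 22 mm. They slid above the bar, and the bar itself has not moved. I'll back off behind the bar, lower by about 16 mm and check again.

Request:
{"name": "move_arm", "arguments": {
  "series": "8 0 -3 0 0 0;16 0 -3 0 0 0;24 0 -3 0 0 0;32 0 -3 0 0 0;38 0 -3 0 0 0;42 0 0 0 0 0;42 0 8 0 0 0;42 0 14 0 0 0"
}}

```text
time: 9.95
position: [0.5099, 0.0938, 0.0315]
tool_rot: [-0.113, 0.994, -0.0, 0.0]
ft_force: [0.9, -0.5, -0.0]
grip_width: 0.0002
grip_force: 0.0
```

```bash
python3 - <<'E'
from h import *
st()
o=[]
for n in ("scene","side"):
    p=robot.camera(n); s=5
    ob=robot.get_obs()["position"]
    u=proj(p,ob+[.03,0,0])[0].astype(int); x0,y0=u[0]-40,u[1]-50
    im=cv2.resize(p["img"][y0:y0+110,x0:x0+80],None,fx=s,fy=s,interpolation=2).copy()
    for h,c in ((0,(255,0,0)),(.01,(0,255,0)),(.022,(255,255,0))):
        v=proj(p,ob-[0,0,h])[0]; cv2.circle(im,tuple(int(t) for t in ((v[0]-x0+.5)*s,(v[1]-y0+.5)*s)),3,c,-1)
    o.append(im)
cv2.imwrite("pics/f.png",np.hstack(o)[:,:,::-1])
E
```

```text
{'time': 9.95, 'position': [0.5099, 0.0938, 0.0315], 'tool_rot': [-0.1131, 0.9936, -0.0, 0.0002], 'ft_force': [0.9336, -0.5056, -0.0063], 'moment': [0.1474, -0.0803, 0.0133], 'grip_width': 0.0002, 'grip_force': 0.0, 'q': [-0.0338, 0.6961, 1.8397, 0.0, 0.6054, -1.8313]}
```

View pics/f.png

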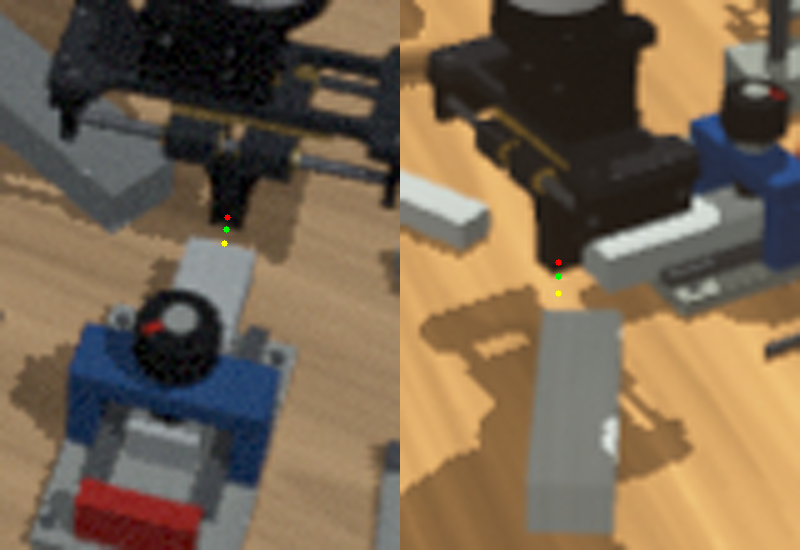

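The fingertip now ends about 6 mm below the TCP, so it is at about 25 mm height and behind the bar's end face. Push.

Request:
{"name": "move_arm", "arguments": {
  "series": "-2 0 0 0 0 0;-4 0 0 0 0 0;-6 0 0 0 0 0;-8 0 0 0 0 0;-10 0 0 0 0 0;-12 0 0 0 0 0;-13 0 0 0 0 0;-14 0 0 0 0 0"
}}

```text
time: 10.72
position: [0.5232, 0.0971, 0.0321]
tool_rot: [-0.113, 0.994, -0.0, -0.0]
ft_force: [-0.3, -0.5, 0.5]
grip_width: 0.0004
grip_force: 0.8
```

Request:
{"name": "move_arm", "arguments": {
  "series": "-1 0 0 0 0 0;-2 0 0 0 0 0;-3 0 0 0 0 0;-4 0 0 0 0 0;-5 0 0 0 0 0;-6 0 0 0 0 0;-7 0 0 0 0 0;-8 0 0 0 0 0"
}}

```text
time: 11.38
position: [0.5315, 0.099, 0.032]
tool_rot: [-0.113, 0.994, 0.0, 0.0]
ft_force: [-2.3, -0.8, 1.2]
grip_width: 0.0006
grip_force: 1.4
```

Request:
{"name": "move_arm", "arguments": {
  "series": "-1 0 0 0 0 0;-2 0 0 0 0 0;-3 0 0 0 0 0;-4 0 0 0 0 0;-5 0 0 0 0 0;-6 0 0 0 0 0;-7 0 0 0 0 0;-8 0 0 0 0 0"
}}

```text
time: 12.05
position: [0.5393, 0.1007, 0.032]
tool_rot: [-0.113, 0.994, 0.0, 0.0]
ft_force: [-2.3, -0.5, 0.1]
grip_width: 0.0005
grip_force: 1.1
```

```bash
python3 - <<'E'
from h import *
st()
N=["bar_far_end","bar_near_end"]
look("scene",N); look("side",N)
E
```

```text
{'time': 12.05, 'position': [0.5393, 0.1007, 0.032], 'tool_rot': [-0.1132, 0.9936, 0.0, 0.0001], 'ft_force': [-2.3245, -0.5023, 0.142], 'moment': [0.0321, 0.378, -0.06], 'grip_width': 0.0005, 'grip_force': 1.1417, 'q': [-0.0191, 0.7159, 1.7623, 0.0001, 0.6633, -1.8168]}
scene tip_of bar_far_end [([0.6764, 0.1322, 0.0267], 0.73), ([0.4463, -0.1161, 0.0121], 0.69), ([0.4306, 0.2691, 0.0132], 0.62)]
scene search_frame bar_far_end [([0.4794, -0.0562, 0.0313], 0.95), ([0.4633, 0.2302, 0.0186], 0.74), ([0.6171, 0.2578, 0.0045], 0.67)]
scene tip_of bar_near_end [([0.5027, 0.0421, 0.0165], 0.8), ([0.4838, 0.1848, 0.01], 0.64), ([0.5532, 0.1053, 0.0256], 0.62), ([0.676, 0.1334, 0.0276], 0.45)]
scene search_frame bar_near_end [([0.4632, 0.2291, 0.0209], 0.96), ([0.6617, 0.1258, 0.0378], 0.88), ([0.4844, -0.0575, 0.0289], 0.6)]
side tip_of bar_far_end [([0.4284, 0.2721, 0.0057], 0.83), ([0.447, -0.1144, 0.017], 0.77), ([0.6773, 0.132, 0.0207], 0.75)]
side search_frame bar_far_end [([0.4632, -0.0656, 0.0304], 0.81), ([0.4562, 0.2178, 0.0154], 0.63), ([0.5957, 0.1012, 0.0267], 0.61)]
side tip_of bar_near_end [([0.4841, 0.1859, 0.0113], 0.86), ([0.5026, 0.0396, 0.0188], 0.84), ([0.554, 0.1025, 0.026], 0.73)]
side search_frame bar_near_end [([0.5973, 0.1003, 0.0314], 0.7), ([0.4551, 0.2181, 0.0197], 0.66), ([0.468, -0.068, 0.0325], 0.58), ([0.707, 0.1218, 0.0389], 0.58)]
```

Request:
{"name": "move_arm", "arguments": {
  "series": "-1 0 0 0 0 0;-2 0 0 0 0 0;-3 0 0 0 0 0;-4 0 0 0 0 0;-5 0 0 0 0 0;-6 0 0 0 0 0;-7 0 0 0 0 0;-8 0 0 0 0 0"
}}

```text
time: 13.22
position: [0.547, 0.1025, 0.032]
tool_rot: [-0.113, 0.994, 0.0, -0.0]
ft_force: [-2.3, -0.4, 1.3]
grip_width: 0.0002
grip_force: 1.4
```

Request:
{"name": "move_arm", "arguments": {
  "series": "-1 0 0 0 0 0;-2 0 0 0 0 0;-3 0 0 0 0 0;-4 0 0 0 0 0;-5 0 0 0 0 0;-6 0 0 0 0 0;-7 0 0 0 0 0;-8 0 0 0 0 0"
}}

```text
time: 13.88
position: [0.5548, 0.1043, 0.0321]
tool_rot: [-0.113, 0.994, -0.0, 0.0]
ft_force: [-2.9, -0.3, 1.3]
grip_width: 0.0008
grip_force: 1.4
```

Request:
{"name": "move_arm", "arguments": {
  "series": "-0.5 0 0 0 0 0;-1 0 0 0 0 0;-1.5 0 0 0 0 0;-2 0 0 0 0 0;-2.5 0 0 0 0 0;-3 0 0 0 0 0;-3.5 0 0 0 0 0;-4 0 0 0 0 0"
}}

```text
time: 14.55
position: [0.5586, 0.1052, 0.032]
tool_rot: [-0.113, 0.994, 0.0, 0.0]
ft_force: [-2.9, 0.1, 1.2]
grip_width: 0.0005
grip_force: 1.4
```

Request:
{"name": "move_arm", "arguments": {
  "series": "-0.5 0 0 0 0 0;-1 0 0 0 0 0;-1.5 0 0 0 0 0;-2 0 0 0 0 0"
}}

```text
time: 14.88
position: [0.5606, 0.1056, 0.032]
tool_rot: [-0.113, 0.994, 0.0, 0.0]
ft_force: [-2.7, -0.8, 1.2]
grip_width: 0.0003
grip_force: 1.4
```

Request:
{"name": "move_arm", "arguments": {
  "series": "-0.5 0 0 0 0 0;-1 0 0 0 0 0;-1.5 0 0 0 0 0;-2 0 0 0 0 0"
}}

```text
time: 15.22
position: [0.5623, 0.106, 0.032]
tool_rot: [-0.113, 0.994, -0.0, -0.0]
ft_force: [-3.9, -1.7, 2.0]
grip_width: 0.0009
grip_force: 1.9
```

Request:
{"name": "move_arm", "arguments": {
  "series": "-0.4 0 0 0 0 0;-0.8 0 0 0 0 0;-1.2 0 0 0 0 0;-1.5 0 0 0 0 0"
}}

```text
time: 15.55
position: [0.5623, 0.1061, 0.032]
tool_rot: [-0.113, 0.994, -0.0, -0.002]
ft_force: [-4.6, -2.8, 3.6]
grip_width: 0.0008
grip_force: 3.1
```

```bash
python3 - <<'E'
from h import *
st()
N=["bar_far_end","bar_near_end","stop_face"]
look("scene",N); look("side",N)
E
```

```text
{'time': 15.55, 'position': [0.5623, 0.1061, 0.032], 'tool_rot': [-0.1134, 0.9935, -0.0001, -0.0018], 'ft_force': [-4.6148, -2.7658, 3.5915], 'moment': [-0.2806, 1.0206, 0.0399], 'grip_width': 0.0008, 'grip_force': 3.1336, 'q': [-0.0084, 0.7346, 1.6981, -0.0009, 0.7124, -1.8058]}
scene tip_of bar_far_end [([0.4423, -0.1175, 0.0143], 0.94), ([0.6973, 0.1378, 0.0257], 0.79), ([0.4274, 0.2722, 0.0101], 0.74)]
scene search_frame bar_far_end [([0.4719, -0.0693, 0.0305], 0.68), ([0.6709, 0.1339, 0.0404], 0.59)]
scene tip_of bar_near_end [([0.4854, 0.1865, 0.0112], 0.84), ([0.5088, 0.0404, 0.0122], 0.76), ([0.5734, 0.1079, 0.0235], 0.57)]
scene search_frame bar_near_end [([0.4636, 0.2277, 0.0185], 0.75), ([0.4725, -0.0721, 0.0308], 0.62), ([0.6684, 0.1324, 0.0419], 0.6)]
scene tip_of stop_face [([0.7027, 0.1369, 0.0263], 0.71)]
scene search_frame stop_face [([0.7146, 0.1425, 0.0414], 0.87)]
side tip_of bar_far_end [([0.4483, -0.1142, 0.0146], 0.77), ([0.4285, 0.2711, 0.0062], 0.71), ([0.7001, 0.1384, 0.024], 0.6), ([0.6998, 0.1385, 0.0268], 0.16)]
side search_frame bar_far_end [([0.4674, -0.0631, 0.0321], 0.87), ([0.614, 0.1045, 0.0281], 0.8), ([0.4583, 0.22, 0.0151], 0.57)]
side tip_of bar_near_end [([0.5057, 0.0382, 0.0151], 0.9), ([0.4824, 0.1864, 0.0131], 0.73), ([0.5759, 0.1082, 0.0209], 0.67)]
side search_frame bar_near_end [([0.4681, -0.068, 0.0297], 0.97), ([0.6171, 0.1057, 0.0318], 0.7), ([0.4544, 0.214, 0.0206], 0.61)]
side tip_of stop_face [([0.7012, 0.1378, 0.0272], 0.57)]
side search_frame stop_face [([0.7077, 0.1185, 0.0418], 0.59)]
```

Request:
{"name": "move_arm", "arguments": {
  "series": "-0.4 0 0 0 0 0;-0.8 0 0 0 0 0;-1.2 0 0 0 0 0;-1.5 0 0 0 0 0"
}}

```text
time: 16.58
position: [0.5624, 0.1062, 0.0319]
tool_rot: [-0.114, 0.994, -0.0, -0.003]
ft_force: [-7.1, -4.3, 6.2]
grip_width: 0.0005
grip_force: 4.3
```

```bash
python3 - <<'E'
from h import *
st()
o=[]
for n in ("scene","side"):
    p=robot.camera(n)
    u=proj(p,[.675,.125,.04])[0].astype(int)
    o.append(cv2.resize(p["img"][u[1]-30:u[1]+30,u[0]-30:u[0]+30],(400,400),interpolation=2))
cv2.imwrite("pics/g.png",np.hstack(o)[:,:,::-1])
E
```

```text
{'time': 16.5833, 'position': [0.5624, 0.1062, 0.0319], 'tool_rot': [-0.1135, 0.9935, -0.0001, -0.0033], 'ft_force': [-7.0989, -4.2563, 6.2164], 'moment': [-0.5622, 1.2671, -0.0348], 'grip_width': 0.0005, 'grip_force': 4.2739, 'q': [-0.008, 0.7355, 1.6955, -0.0016, 0.7171, -1.8051]}
```

View pics/g.png

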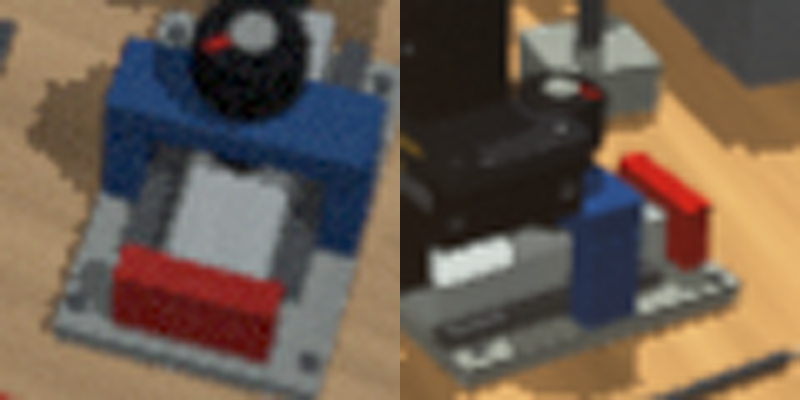

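The bar stalls at 7–8 N, and its estimated end (x≈0.700) agrees with the stop face (x≈0.701). The left view shows the bar running right up to the red stop at (200,260). Retract, rise and open.

Request:
{"name": "move_arm", "arguments": {
  "series": "3 0 0 0 0 0;8 0 0 0 0 0;18 0 0 0 0 0;22 0 -30 0 0 0;22 0 -70 0 0 0;22 0 -110 0 0 0;22 0 -145 0 0 0;22 0 -160 0 0 0"
}}

```text
time: 17.35
position: [0.5485, 0.102, 0.1976]
tool_rot: [-0.113, 0.994, -0.001, 0.007]
ft_force: [0.9, 0.1, 0.4]
grip_width: 0.0006
grip_force: 0.0
```

Request:
{"name": "move_arm", "arguments": {
  "series": "-25 0 0 0 0 0;-55 0 0 0 0 0;-75 0 0 0 0 0;-83 0 0 0 0 0;-83 0 0 0 0 0",
  "jaw": 1
}}

```text
time: 17.77
position: [0.6274, 0.1208, 0.1921]
tool_rot: [-0.113, 0.994, -0.0, 0.002]
ft_force: [-0.2, 0.7, -1.2]
grip_width: 0.0258
grip_force: 0.0
```

```bash
python3 - <<'E'
from h import *
st()
N=["knob_grip","bar_far_end","stop_face"]
p=look("wrist",N);cv2.imwrite("pics/h.png",p["img"][:,:,::-1])
look("scene",N); look("side",N)
E
```

```text
{'time': 17.7667, 'position': [0.6274, 0.1208, 0.1921], 'tool_rot': [-0.1133, 0.9936, -0.0, 0.002], 'ft_force': [-0.1616, 0.7058, -1.1731], 'moment': [0.1125, -0.0003, -0.0407], 'grip_width': 0.0258, 'grip_force': 0.0, 'q': [0.0154, 0.5764, 1.4281, 0.0003, 1.1332, -1.7826]}
wrist tip_of knob_grip [([0.6449, 0.1264, 0.1041], 0.68)]
wrist search_frame knob_grip [([0.6418, 0.1221, 0.1121], 0.56)]
wrist tip_of bar_far_end [([0.4264, 0.2702, 0.012], 0.96), ([0.6996, 0.139, 0.0239], 0.73)]
wrist search_frame bar_far_end [([0.4574, 0.2263, 0.0257], 0.78), ([0.4982, 0.0119, 0.0328], 0.68), ([0.6036, 0.112, 0.0371], 0.57)]
wrist tip_of stop_face [([0.7018, 0.137, 0.0255], 0.93)]
wrist search_frame stop_face [([0.7052, 0.1384, 0.0457], 0.65), ([0.6015, 0.1157, 0.0376], 0.63)]
scene tip_of knob_grip [([0.6449, 0.126, 0.1058], 0.77)]
scene search_frame knob_grip [([0.6504, 0.1294, 0.1148], 0.78), ([0.7122, 0.1438, 0.04], 0.62)]
scene tip_of bar_far_end [([0.7, 0.1373, 0.0253], 0.8), ([0.4268, 0.2731, 0.0098], 0.73), ([0.4443, -0.1172, 0.0138], 0.7), ([0.5446, 0.4229, -0.0039], 0.26)]
scene search_frame bar_far_end [([0.4853, -0.0268, 0.0326], 0.74), ([0.4615, 0.2289, 0.0199], 0.61), ([0.652, 0.1307, 0.1119], 0.35)]
scene tip_of stop_face [([0.6997, 0.137, 0.0264], 0.74), ([0.6443, 0.2543, -0.0034], 0.52)]
scene search_frame stop_face [([0.7136, 0.141, 0.042], 0.58)]
side tip_of knob_grip []
side search_frame knob_grip [([0.6453, 0.1077, 0.1055], 0.42)]
side tip_of bar_far_end [([0.4477, -0.1115, 0.0166], 0.58), ([0.4301, 0.269, 0.0078], 0.54)]
side search_frame bar_far_end [([0.4676, -0.0654, 0.0336], 0.88), ([0.456, 0.218, 0.0167], 0.6), ([0.609, 0.1091, 0.032], 0.54)]
side tip_of stop_face [([0.7022, 0.1398, 0.0285], 0.41)]
side search_frame stop_face [([0.6701, 0.0207, 0.0076], 0.5), ([0.7084, 0.1177, 0.0417], 0.4)]
```

View pics/h.png

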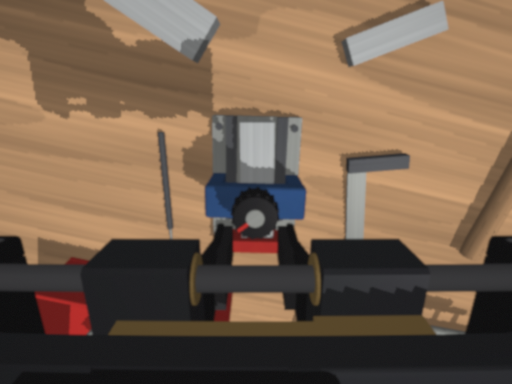

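The wrist view shows the knob centred at about (255,217), the bar home at the stop, and the bystanders clear. I'll refine the knob's position by ray from a settled picture.

```bash
python3 - <<'E'
from h import *
st()
for n in ("wrist","scene"):
    p=robot.camera(n); im=p["img"].astype(int)
    g=proj(p,[.6465,.125,.112])[0]; x0,y0=(g-12).astype(int); c=im[y0:y0+25,x0:x0+25]
    m=(c.min(2)>90)&(c.max(2)-c.min(2)<25)
    k,l,s,ct=cv2.connectedComponentsWithStats(m.astype(np.uint8))
    w=p["world_to_cam"];R,t=w[:3,:3],w[:3,3];C=-R.T@t
    for i in range(1,k):
        if s[i,4]<15: continue
        u=ct[i]+[x0,y0]; d=R.T@np.append(cv2.undistortPoints(u.reshape(1,1,2),p["mtx"],np.array(p["distortion"])).ravel(),1)
        print(n,g,u,s[i],C+d*(.112-C[2])/d[2])
E
```

```text
{'time': 18.8167, 'position': [0.6249, 0.1205, 0.192], 'tool_rot': [-0.1132, 0.9936, 0.0, -0.0], 'ft_force': [-0.7288, 0.4478, 0.0892], 'moment': [0.1248, -0.0599, 0.0096], 'grip_width': 0.0865, 'grip_force': 0.0, 'q': [0.0151, 0.5747, 1.4317, 0.0, 1.1352, -1.7825]}
wrist [256.23605837 222.35615346] [254.46153846 221.68016194] [  2   4  18  17 247] [0.64623225 0.1233678  0.112     ]
scene [284.18166082 215.50585888] [294.2972973  216.94594595] [19  9  6 11 37] [0.63887999 0.14773855 0.112     ]
scene [284.18166082 215.50585888] [284.59259259 215.07407407] [10 10  6  5 27] [0.6448652  0.12528346 0.112     ]
```

Request:
{"name": "move_arm", "arguments": {
  "series": "-12 0 0 0 0 0;-21 0 0 0 0 0;-21 0 20 0 0 0;-21 0 45 0 0 0;-21 0 65 0 0 0;-21 0 82 0 0 0;-21 0 90 0 0 0;-21 0 90 0 0 0"
}}

```text
time: 19.58
position: [0.644, 0.1252, 0.0997]
tool_rot: [-0.113, 0.994, 0.0, -0.002]
ft_force: [-1.0, -0.3, 0.2]
grip_width: 0.0868
grip_force: 0.0
```

```bash
python3 - <<'E'
from h import *
st()
o=[]
for n in ("scene","side"):
    p=robot.camera(n)
    u=proj(p,[.646,.125,.1])[0].astype(int)
    o.append(cv2.resize(p["img"][u[1]-40:u[1]+40,u[0]-40:u[0]+40],(400,400),interpolation=2))
cv2.imwrite("pics/i.png",np.hstack(o)[:,:,::-1])
E
```

```text
{'time': 19.5833, 'position': [0.644, 0.1252, 0.0997], 'tool_rot': [-0.1132, 0.9936, 0.0002, -0.0022], 'ft_force': [-1.016, -0.2504, 0.2107], 'moment': [0.1385, -0.0213, -0.0384], 'grip_width': 0.0868, 'grip_force': 0.0, 'q': [0.022, 0.714, 1.4438, -0.0, 0.9883, -1.7757]}
```

View pics/i.png

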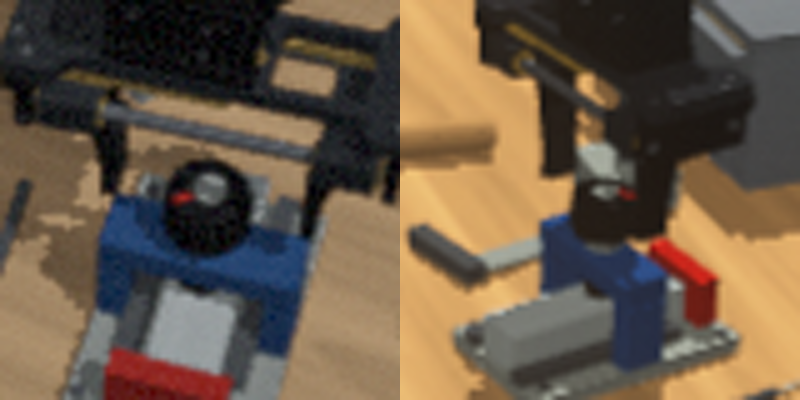

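The fingers straddle the knob, with the tips at about mid-height of it and clear of the bridge. I'll lower 4 mm more and grip.

Request:
{"name": "move_arm", "arguments": {
  "series": "0 0 2 0 0 0;0 0 4 0 0 0;0 0 4 0 0 0;0 0 4 0 0 0;0 0 4 0 0 0;0 0 4 0 0 0;0 0 4 0 0 0;0 0 4 0 0 0",
  "jaw": 0,
  "newtons": 50
}}

```text
time: 20.35
position: [0.6454, 0.1252, 0.0982]
tool_rot: [-0.113, 0.994, -0.0, 0.0]
ft_force: [-0.9, 1.0, 0.0]
grip_width: 0.0414
grip_force: 0.0
```

Request:
{"name": "move_arm", "arguments": {
  "series": "0 0 0 0 0 0;0 0 0 0 0 0;0 0 0 0 0 0"
}}

```text
time: 20.6
position: [0.6454, 0.1249, 0.0981]
tool_rot: [-0.113, 0.994, -0.0, 0.0]
ft_force: [-0.7, -0.8, 1.6]
grip_width: 0.0389
grip_force: 50.0
```

```bash
python3 -c "
from h import *
st()"
```

```text
{'time': 20.6, 'position': [0.6454, 0.1249, 0.0981], 'tool_rot': [-0.1133, 0.9936, -0.0002, 0.0], 'ft_force': [-0.713, -0.7754, 1.5809], 'moment': [-0.0742, 0.0509, 0.0703], 'grip_width': 0.0389, 'grip_force': 49.9995, 'q': [0.0217, 0.7159, 1.4448, -0.0005, 0.9807, -1.7758]}
```

Request:
{"name": "move_arm", "arguments": {
  "series": "0 0 0 0 0 3;0 0 0 0 0 6;0 0 0 0 0 9;0 0 0 0 0 12;0 0 0 0 0 15;0 0 0 0 0 18;0 0 0 0 0 21;0 0 0 0 0 24"
}}

```text
time: 21.27
position: [0.6454, 0.1254, 0.0982]
tool_rot: [0.097, 0.995, 0.0, 0.0]
ft_force: [1.4, -0.7, 1.1]
grip_width: 0.0387
grip_force: 50.0
```

```bash
cat > m.py <<'E'
from h import *
from scipy.spatial.transform import Rotation as R
o=robot.get_obs(); x=R.from_quat(o["tool_rot"]).as_matrix()[:,1]
yaw=np.degrees(np.arctan2(x[1],x[0])); r=np.round
print("t",r(o["time"],2),"turned",r((103-yaw)%360,2),"Mz",r(o["moment"][2],3),"M",r(o["moment"],2),"F",r(o["ft_force"],1),"grip",r(o["grip_width"],4),r(o["grip_force"],1),"q6",r(o["q"][5],3),"v6",r(o["joint_velocities"][5],2),"tau6",r(o["joint_torque"][5],3),"pos",r(o["position"],4))
E
python3 m.py
```

```text
t 21.27 turned 24.09 Mz 0.238 M [ 0.08 -0.01  0.24] F [ 1.4 -0.7  1.1] grip 0.0387 50.0 q6 -1.355 v6 0.62 tau6 -0.156 pos [0.6454 0.1254 0.0982]
```

Request:
{"name": "move_arm", "arguments": {
  "series": "0 0 0 0 0 3;0 0 0 0 0 6;0 0 0 0 0 9;0 0 0 0 0 12;0 0 0 0 0 15;0 0 0 0 0 18;0 0 0 0 0 21;0 0 0 0 0 24"
}}

```text
time: 21.93
position: [0.6457, 0.1257, 0.0982]
tool_rot: [0.301, 0.953, 0.0, 0.0]
ft_force: [0.4, 0.9, 1.4]
grip_width: 0.0383
grip_force: 50.0
```

```bash
python3 m.py
```

```text
t 21.93 turned 48.1 Mz 0.275 M [ 0.2  -0.11  0.28] F [0.4 0.9 1.4] grip 0.0383 50.0 q6 -0.936 v6 0.62 tau6 -0.156 pos [0.6457 0.1257 0.0982]
```

Request:
{"name": "move_arm", "arguments": {
  "series": "0 0 0 0 0 2;0 0 0 0 0 4;0 0 0 0 0 6;0 0 0 0 0 8;0 0 0 0 0 10;0 0 0 0 0 12"
}}

```text
time: 22.43
position: [0.6458, 0.1258, 0.0982]
tool_rot: [0.399, 0.917, 0.001, 0.0]
ft_force: [0.3, 0.9, 0.2]
grip_width: 0.0384
grip_force: 50.0
```

```bash
python3 m.py
```

```text
t 22.43 turned 60.05 Mz 0.315 M [ 0.27 -0.24  0.31] F [0.3 0.9 0.2] grip 0.0384 50.0 q6 -0.728 v6 0.42 tau6 -0.016 pos [0.6458 0.1258 0.0982]
```

Request:
{"name": "move_arm", "arguments": {
  "series": "0 0 0 0 0 2;0 0 0 0 0 4;0 0 0 0 0 6;0 0 0 0 0 8;0 0 0 0 0 10"
}}

```text
time: 22.85
position: [0.646, 0.126, 0.0982]
tool_rot: [0.477, 0.879, 0.001, 0.001]
ft_force: [0.8, 1.9, 1.0]
grip_width: 0.0385
grip_force: 50.0
```

```bash
python3 m.py
```

```text
t 22.85 turned 70.04 Mz 0.383 M [ 0.27 -0.25  0.38] F [0.8 1.9 1. ] grip 0.0385 50.0 q6 -0.553 v6 0.41 tau6 0.018 pos [0.646  0.126  0.0982]
```

Request:
{"name": "move_arm", "arguments": {
  "series": "0 0 0 0 0 2;0 0 0 0 0 4;0 0 0 0 0 6;0 0 0 0 0 8"
}}

```text
time: 23.18
position: [0.6461, 0.126, 0.0982]
tool_rot: [0.538, 0.843, 0.001, 0.001]
ft_force: [2.1, 1.0, -0.9]
grip_width: 0.0389
grip_force: 50.0
```

```bash
python3 m.py
```

```text
t 23.18 turned 78.03 Mz 0.356 M [ 0.29 -0.3   0.36] F [ 2.1  1.  -0.9] grip 0.0389 50.0 q6 -0.414 v6 0.41 tau6 0.061 pos [0.6461 0.126  0.0982]
```

Request:
{"name": "move_arm", "arguments": {
  "series": "0 0 0 0 0 1.5;0 0 0 0 0 3;0 0 0 0 0 4.5;0 0 0 0 0 6"
}}

```text
time: 23.52
position: [0.6462, 0.126, 0.0982]
tool_rot: [0.581, 0.814, 0.001, 0.001]
ft_force: [0.7, 0.6, -0.0]
grip_width: 0.0388
grip_force: 50.0
```

```bash
python3 m.py
```

```text
t 23.52 turned 84.0 Mz 0.328 M [ 0.33 -0.25  0.33] F [ 0.7  0.6 -0. ] grip 0.0388 50.0 q6 -0.31 v6 0.31 tau6 0.161 pos [0.6462 0.126  0.0982]
```

Request:
{"name": "move_arm", "arguments": {
  "series": "0 0 0 0 0 1.5;0 0 0 0 0 3;0 0 0 0 0 4.5"
}}

```text
time: 23.77
position: [0.6463, 0.1261, 0.0982]
tool_rot: [0.612, 0.791, 0.001, 0.001]
ft_force: [1.9, 0.7, -0.5]
grip_width: 0.0387
grip_force: 50.0
```

```bash
python3 m.py
```

```text
t 23.77 turned 88.49 Mz 0.35 M [ 0.33 -0.32  0.35] F [ 1.9  0.7 -0.5] grip 0.0387 50.0 q6 -0.231 v6 0.31 tau6 0.185 pos [0.6463 0.1261 0.0982]
```

Request:
{"name": "move_arm", "arguments": {
  "series": "0 0 0 0 0 1.5;0 0 0 0 0 3;0 0 0 0 0 4"
}}

```text
time: 24.02
position: [0.6463, 0.126, 0.0982]
tool_rot: [0.639, 0.769, 0.001, 0.001]
ft_force: [1.8, 2.4, 0.3]
grip_width: 0.0384
grip_force: 50.0
```

```bash
python3 m.py
```

```text
t 24.02 turned 92.49 Mz 0.413 M [ 0.36 -0.42  0.41] F [1.8 2.4 0.3] grip 0.0384 50.0 q6 -0.161 v6 0.2 tau6 0.327 pos [0.6463 0.126  0.0982]
```

Request:
{"name": "move_arm", "arguments": {
  "series": "0 0 0 0 0 1.4;0 0 0 0 0 2.8;0 0 0 0 0 4.2"
}}

```text
time: 24.27
position: [0.6464, 0.126, 0.0982]
tool_rot: [0.668, 0.744, 0.001, 0.001]
ft_force: [3.3, 3.7, -1.3]
grip_width: 0.0391
grip_force: 50.0
```

```bash
python3 m.py
```

```text
t 24.27 turned 96.81 Mz 0.424 M [ 0.67 -0.69  0.42] F [ 3.3  3.7 -1.3] grip 0.0391 50.0 q6 -0.086 v6 0.29 tau6 0.234 pos [0.6464 0.126  0.0982]
```

Request:
{"name": "move_arm", "arguments": {
  "series": "0 0 0 0 0 1.3;0 0 0 0 0 2.6;0 0 0 0 0 3.9"
}}

```text
time: 24.52
position: [0.6465, 0.126, 0.0982]
tool_rot: [0.693, 0.721, 0.001, 0.001]
ft_force: [3.5, 3.2, -2.3]
grip_width: 0.0389
grip_force: 50.0
```

```bash
python3 m.py
```

```text
t 24.52 turned 100.71 Mz 0.375 M [ 0.73 -0.74  0.38] F [ 3.5  3.2 -2.3] grip 0.0389 50.0 q6 -0.018 v6 0.27 tau6 0.265 pos [0.6465 0.126  0.0982]
```

Request:
{"name": "move_arm", "arguments": {
  "series": "0 0 0 0 0 1.2;0 0 0 0 0 2.4;0 0 0 0 0 3.6"
}}

```text
time: 24.77
position: [0.6465, 0.1259, 0.0983]
tool_rot: [0.715, 0.699, 0.001, 0.001]
ft_force: [4.3, 4.5, -2.4]
grip_width: 0.0389
grip_force: 50.0
```

```bash
python3 m.py
```

```text
t 24.77 turned 104.31 Mz 0.411 M [ 0.72 -0.7   0.41] F [ 4.3  4.5 -2.4] grip 0.0389 50.0 q6 0.045 v6 0.25 tau6 0.275 pos [0.6465 0.1259 0.0983]
```

Request:
{"name": "move_arm", "arguments": {
  "series": "0 0 0 0 0 1.2;0 0 0 0 0 2.4;0 0 0 0 0 3.6"
}}

```text
time: 25.02
position: [0.6466, 0.1259, 0.0982]
tool_rot: [0.737, 0.676, 0.002, 0.001]
ft_force: [3.4, 3.9, -2.1]
grip_width: 0.0386
grip_force: 50.0
```

```bash
python3 m.py
```

```text
t 25.02 turned 107.91 Mz 0.412 M [ 0.7  -0.77  0.41] F [ 3.4  3.9 -2.1] grip 0.0386 50.0 q6 0.107 v6 0.25 tau6 0.26 pos [0.6466 0.1259 0.0982]
```

Request:
{"name": "move_arm", "arguments": {
  "series": "0 0 0 0 0 1.2;0 0 0 0 0 2.4;0 0 0 0 0 3.6"
}}

```text
time: 25.27
position: [0.6466, 0.1259, 0.0982]
tool_rot: [0.758, 0.653, 0.002, 0.001]
ft_force: [3.8, 3.3, -2.3]
grip_width: 0.0386
grip_force: 50.0
```

```bash
python3 m.py
```

```text
t 25.27 turned 111.52 Mz 0.358 M [ 0.64 -0.78  0.36] F [ 3.8  3.3 -2.3] grip 0.0386 50.0 q6 0.17 v6 0.25 tau6 0.226 pos [0.6466 0.1259 0.0982]
```

Request:
{"name": "move_arm", "arguments": {
  "series": "0 0 0 0 0 1.2;0 0 0 0 0 2.4;0 0 0 0 0 3.6"
}}

```text
time: 25.52
position: [0.6466, 0.1259, 0.0982]
tool_rot: [0.778, 0.628, 0.002, 0.0]
ft_force: [2.3, 4.1, -2.5]
grip_width: 0.0386
grip_force: 50.0
```

```bash
python3 m.py
```

```text
t 25.52 turned 115.14 Mz 0.364 M [ 0.71 -0.78  0.36] F [ 2.3  4.1 -2.5] grip 0.0386 50.0 q6 0.233 v6 0.25 tau6 0.16 pos [0.6466 0.1259 0.0982]
```

Request:
{"name": "move_arm", "arguments": {
  "series": "0 0 0 0 0 1;0 0 0 0 0 2;0 0 0 0 0 3"
}}

```text
time: 25.77
position: [0.6467, 0.126, 0.0983]
tool_rot: [0.794, 0.608, 0.002, 0.0]
ft_force: [3.6, 3.3, -1.7]
grip_width: 0.0389
grip_force: 50.0
```

```bash
python3 m.py
```

```text
t 25.77 turned 118.15 Mz 0.247 M [ 0.67 -0.75  0.25] F [ 3.6  3.3 -1.7] grip 0.0389 50.0 q6 0.286 v6 0.21 tau6 0.099 pos [0.6467 0.126  0.0983]
```

Torque is starting to fall.

Request:
{"name": "move_arm", "arguments": {
  "series": "0 0 0 0 0 0.8;0 0 0 0 0 1.6;0 0 0 0 0 2.4"
}}

```text
time: 26.02
position: [0.6467, 0.126, 0.0983]
tool_rot: [0.807, 0.591, 0.002, 0.0]
ft_force: [3.0, 4.3, -1.3]
grip_width: 0.0387
grip_force: 50.0
```

```bash
python3 m.py
```

```text
t 26.02 turned 120.57 Mz 0.14 M [ 0.63 -0.84  0.14] F [ 3.   4.3 -1.3] grip 0.0387 50.0 q6 0.328 v6 0.17 tau6 0.036 pos [0.6467 0.126  0.0983]
```

Request:
{"name": "move_arm", "arguments": {
  "series": "0 0 0 0 0 0.8;0 0 0 0 0 1.6;0 0 0 0 0 2.4"
}}

```text
time: 26.27
position: [0.6468, 0.126, 0.0983]
tool_rot: [0.819, 0.574, 0.002, 0.0]
ft_force: [3.4, 3.8, -2.1]
grip_width: 0.0386
grip_force: 50.0
```

```bash
python3 m.py
```

```text
t 26.27 turned 122.99 Mz 0.081 M [ 0.68 -0.82  0.08] F [ 3.4  3.8 -2.1] grip 0.0386 50.0 q6 0.37 v6 0.17 tau6 -0.06 pos [0.6468 0.126  0.0983]
```

Request:
{"name": "move_arm", "arguments": {
  "series": "0 0 0 0 0 0.8;0 0 0 0 0 1.6;0 0 0 0 0 2.4"
}}

```text
time: 26.52
position: [0.6468, 0.126, 0.0982]
tool_rot: [0.831, 0.556, 0.002, 0.0]
ft_force: [4.0, 3.8, -2.8]
grip_width: 0.0388
grip_force: 50.0
```

```bash
python3 m.py
```

```text
t 26.52 turned 125.42 Mz -0.079 M [ 0.67 -0.85 -0.08] F [ 4.   3.8 -2.8] grip 0.0388 50.0 q6 0.412 v6 0.17 tau6 -0.147 pos [0.6468 0.126  0.0982]
```

Request:
{"name": "move_arm", "arguments": {
  "series": "0 0 0 0 0 0.8;0 0 0 0 0 1.6;0 0 0 0 0 2.2"
}}

```text
time: 26.77
position: [0.6468, 0.1261, 0.0983]
tool_rot: [0.842, 0.54, 0.002, 0.0]
ft_force: [4.2, 5.3, -2.1]
grip_width: 0.0393
grip_force: 50.0
```

```bash
python3 m.py
```

```text
t 26.77 turned 127.64 Mz -0.064 M [ 0.67 -0.88 -0.06] F [ 4.2  5.3 -2.1] grip 0.0393 50.0 q6 0.451 v6 0.12 tau6 -0.176 pos [0.6468 0.1261 0.0983]
```

The torque has gone through zero and stays below it, so the clutch has clicked. Release and lift.

Request:
{"name": "move_arm", "arguments": {
  "series": "0 0 0 0 0 0;0 0 0 0 0 0;0 0 0 0 0 0;0 0 0 0 0 0;0 0 0 0 0 0;0 0 0 0 0 0;0 0 0 0 0 0;0 0 0 0 0 0",
  "jaw": 1
}}

```text
time: 27.43
position: [0.6452, 0.1251, 0.0981]
tool_rot: [0.841, 0.542, -0.0, -0.0]
ft_force: [0.7, 0.0, -0.2]
grip_width: 0.0823
grip_force: 0.0
```

Request:
{"name": "move_arm", "arguments": {
  "series": "0 0 -10 0 0 0;0 0 -25 0 0 0;0 0 -50 0 0 0;0 0 -75 0 0 0;0 0 -95 0 0 0;0 0 -105 0 0 0;0 0 -110 0 0 0;0 0 -110 0 0 0"
}}

```text
time: 28.1
position: [0.6458, 0.1252, 0.2094]
tool_rot: [0.841, 0.542, 0.001, 0.001]
ft_force: [-0.4, 1.1, -0.0]
grip_width: 0.0874
grip_force: 0.0
```

```bash
python3 - <<'E'
from h import *
st()
o=[]
for n in ("scene","side"):
    p=look(n,["bar_far_end","stop_face"])
    u=proj(p,[.646,.125,.06])[0].astype(int)
    o.append(cv2.resize(p["img"][u[1]-40:u[1]+40,u[0]-40:u[0]+40],(400,400),interpolation=2))
cv2.imwrite("pics/j.png",np.hstack(o)[:,:,::-1])
E
```

```text
{'time': 28.1, 'position': [0.6458, 0.1252, 0.2094], 'tool_rot': [0.8406, 0.5417, 0.0009, 0.0006], 'ft_force': [-0.4249, 1.1246, -0.0221], 'moment': [-0.0245, 0.0687, 0.0319], 'grip_width': 0.0874, 'grip_force': 0.0, 'q': [0.022, 0.5838, 1.3584, -0.0, 1.1972, 0.4478]}
scene tip_of bar_far_end [([0.4446, -0.1129, 0.0153], 0.65), ([0.6995, 0.1378, 0.0262], 0.48), ([0.5795, -0.3945, -0.0025], 0.29)]
scene search_frame bar_far_end [([0.4777, -0.0893, 0.0194], 0.86), ([0.4629, 0.229, 0.0174], 0.86), ([0.671, 0.1357, 0.0383], 0.8), ([0.6157, 0.257, 0.0055], 0.22)]
scene tip_of stop_face [([0.7042, 0.1378, 0.0284], 0.61)]
scene search_frame stop_face [([0.7138, 0.142, 0.0404], 0.75)]
side tip_of bar_far_end [([0.6993, 0.1382, 0.0218], 0.89), ([0.4299, 0.2722, 0.0084], 0.82), ([0.4471, -0.1174, 0.0149], 0.74)]
side search_frame bar_far_end [([0.6068, 0.1081, 0.0361], 0.73), ([0.4687, -0.0643, 0.029], 0.69), ([0.4535, 0.2183, 0.0155], 0.68)]
side tip_of stop_face [([0.701, 0.1357, 0.0292], 0.54)]
side search_frame stop_face []
```

View pics/j.png

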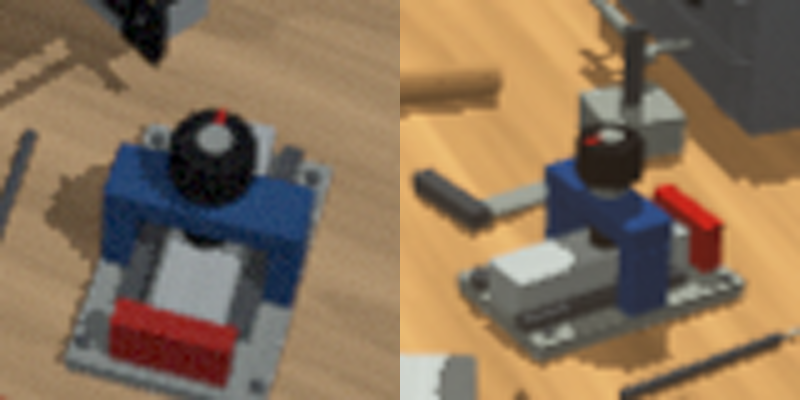

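The red mark has turned about 120° clockwise to the top of the knob at (222,115). The bar is at the stop, the pad is down on it, and the bystanders are where they lay. Handing in.

```bash
python3 -c "
from rig import robot
print(robot.hand_in())"
```

```text
the job is handed in; nothing more can be done
None
```

I slid the bar to the red stop at under 10 N, turned the knob clockwise about 128° until the clutch clicked (torque fell below zero), let go, and handed in at about 28 s. The bystander tools were not touched; on the first try the fingers passed above the bar without moving it.

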